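# Draw a circuit module from its sleeve and centre it between sprung stage stops

## Task

Draw the long circuit module all the way out of its grey storage sleeve, lay it flat on the bench mat and let it go. Then take it up again by its middle and load it on the inspection stage so that it lies flat between the four side lugs, board side up, gripped by both spring-loaded end stops and centred between them; it only goes in tilted, one end first pushing a stop back. Leave the fan, the adapter box and the screwdriver where they are.

Things in the scene. Friction and masses are not known exactly. Their poses are not given: they have to be found in the camera images.
- module: Circuit module: aluminium carrier bar 160 long (x) x 32 wide (y) x 18 high (z), green circuit board and components on top (overall height 27), about 0.16 kg. Origin: centre of its underside, z up through the board side. Both ends are alike. It starts in the sleeve, its +x end 35 to 45 out of the mouth, underside 3 above the bench. Grip it across its 32 width.
- sleeve: Grey rectangular plastic tube fixed flat on the bench: 130 long (x), 42 wide, 36 high, walls and floor 3, bore 36 x 30. Origin: centre of its underside. The module slides out along the sleeve's +x. A foot strap 86 wide, 3 high crosses it 30 behind the origin.
- sleeve_mouth (a point): Centre of the lower edge of the sleeve's open mouth, at sleeve x = 65, 3 above the bench (on the bore's floor); same axes as the sleeve.
- stage: Inspection stage fixed to the bench: steel plate 250 long (x) x 90 wide (y) x 12 thick. Origin: centre of its underside; upper face at z = 12. Four fixed side lugs on it, 30 long, 6 wide, 8 high, centred at x = +/-53, inner faces at y = +/-18.5; free room for fingers between x = -38 and +38. End brackets at x = +/-118 to 125 rise 28 above the plate.
- stop_a_face (a point): Middle of the inner face of the white sprung stop at the stage's +x end; at rest at stage x = +76. The stop is a square-edged block 20 thick, 36 wide, its top 22 above the plate. At rest the two stops leave 152 between them for the 160 long module.
- stop_b_face (a point): The same at the stage's -x end; at rest at stage x = -76. Its own x axis points outwards, to the stage's -x.
- stop_a (a joint): Travel of the +x stop, m: 0 at rest, grows as it is pushed outwards, at most 0.018. Spring: 2 N to start moving, then 0.4 N more per mm (12 mm takes 6.8 N). With the module centred each stop is pushed back 4 mm.
- stop_b (a joint): Travel of the -x stop, m: 0 at rest, grows as it is pushed outwards (to stage -x), at most 0.018; same spring.
- fan: Black square axial fan 80 x 80 x 25 lying flat on the bench, a bystander. Origin: centre of its underside.
- adapter: Grey adapter box 100 x 40 x 20 with a black plug at one end, a bystander. Origin: centre of the box's underside.
- driver: Screwdriver with black handle, 180 long, lying on the bench along its x, a bystander. Origin: near its middle.
Mind the look-alikes: they are no part of the job. What is shaped like the module but pink or purple is not meant. What is shaped like the sleeve but turquoise is not meant.

How it is judged:
By the outcome, as a careful person would: the job done as asked, in the order asked, and still so for the second after the job is handed in, with the robot touching nothing.
It also fails if it takes over 61 s, if anything falls off the work surface, if the arm or the gripper's body presses on something with over 40 N, if the wrist force passes 120 N, or if a joint passes its speed limit or range.

## Robot

A 6-joint arm with a two-finger parallel gripper is mounted at the origin on the work surface. World frame = base frame: x ahead of the robot, y to its left, z up, the work surface at z = 0. Lengths are in m, angles in rad, forces in N, time in s.
With the tool pointing down it reaches from about 0.275 to 0.85 m from the base axis. Payload 5.2 kg.
Tool frame: the origin (TCP) lies between the finger pads, 19 mm behind the fingertips; this is the grasp point; z points along the fingers, y is the line along which they close (so a half turn about z gives the same grasp; the last joint's range is limited). The gripper opens to 85 mm and grips with 20 to 120 N. Pads are 22 mm wide; open, the fingers measure 114 mm over their backs; the gripper's body (76 mm by 85 mm) begins 54 mm behind the grasp point. The pads swing forward as they close: fully open they stand 13 mm farther back than shut.
Start: joints at [1.078, 0.259, 1.535, -0, 1.348, -0.203], TCP at [0.157, 0.527, 0.25] pointing down, gripper open.
Joint ranges: [-3.14, 3.14], [-0.91, 2.08], [0.19, 2.58], [-1.22, 4.36], [0.22, 2.71], [-3.12, 3.12]. Speed limits (rad/s): [2.57, 2.57, 3.14, 3.14, 3.14, 3.14].

## Interface

Orientations are given as a rotation vector (axis times angle).
In Python, from plant import monitor, optics, robot gives the robot as it stands.
- The arm moves only by the tool servo_tool, never from a script. Its argument "motion" is a list of rows, each a list of 3 entries, a list of its own where there are three numbers: the shift along the world's x, y, z in mm, then the turn about the world's z in degrees, then the opening, from 0 (shut) to 1 (fully open). A call has 1 to 8 rows; each row is the pose to reach, as a shift and turn from the pose commanded when the call began; what a row does not reach only later rows make up. A row lasts 1/12 s, in which the tool goes at most 41.7 mm and 7.16 degrees, less where a joint would pass 70% of its speed; a pose out of reach is approached as far as the arm can. A call with a gripper value outside its range is refused whole. The fingers move at their own pace and stop on an object; "newtons" is the grip in N (left out, the last holds). Time passes only in rows, so rows that repeat a pose let the fingers close. It gives the time, the measured TCP pose, the force, the opening and the grip force at its end, in the units of the state.
- monitor.state(): the state, without advancing time (a new reading comes with each control period).
- optics.snapshot(name): name is "scene" or "top" or "wrist"; returns the picture (480x640x3 uint8, red, green, blue); there is no depth.
- optics.camera_model(name): a dict with "camera_matrix" (3x3 intrinsics, pixels), "k1" (the pictures are not rectified: a ray, as slopes to the right and down, at radius r is drawn at 1 + k1 r^2 times it, then the intrinsics apply), "R" (3x3) and "t" (3): a world point X has camera coordinates R X + t. Camera axes: x right, y down, z forward; pixel columns grow to the right and rows downward; lengths in m; the calibration is good to about 2 mm. A picture is of the moment at which its call begins: read the wrist's pose just before it. camera_model takes no time and is no camera call; for the wrist camera it gives the pose at the moment of the call.
- robot.close_job(): hands the job in; it is judged then, once.
The state is a dict: "time": time; "q": joint angles; "joint_velocities": joint speeds; "joint_efforts": joint torques, N m; "ee_pos": TCP position; "orientation": TCP orientation; "ft_force": force on the tool from outside, world axes, zero at the start; "wrist_torque": the same for the moment, N m; "grip_width": finger opening in m; "finger_force": force on a finger pad.
Only numpy, scipy, OpenCV 4.12 (cv2) and the standard library are available. Lean on these libraries where they do the work, as an engineer would, in place of code of your own. Each camera call takes 0.05 s, during which the arm holds its last target. There are 200 camera calls.

## Working session

There is one attempt and no reset: what is moved stays moved. The work goes in short steps, Python scripts to look and compute and a tool call to move; the robot and the scene stay as the last step left them, time stands still between calls to the robot, and variables do not carry over. Pictures are saved under pics/ and viewed, at most 10 in all, crops included, and the job is handed in when it is done.

Besides the shell and the picture viewer there is one more tool, called after "Emit:" by a JSON object that holds its "fn" and its "kwargs", one argument or row to a line. servo_tool: Moves the arm, as the interface text tells. Its arguments: {"type":"object","properties":{"motion":{"type":"array","items":{"type":"array"}},"newtons":{"type":"number"}},"required":["motion"]}

```bash
mkdir -p pics; python3 - <<'E'
from plant import monitor, optics, robot
import cv2, numpy as np
s=monitor.state(); print(s['time'],s['ee_pos'],s['orientation'],s['grip_width'])
for n in ['top','scene']:
    im=optics.snapshot(n); cv2.imwrite(f'pics/{n}0.png',im[:,:,::-1]); m=optics.camera_model(n)
    print(n,{k:np.round(v,4).tolist() for k,v in m.items() if not isinstance(v,str)})
E
ls
```

```text
0.0 [0.15690239 0.52664075 0.24918559] [-4.53503894e-01 -3.10808292e+00  2.62640736e-03] 0.08572880284060952
top {'camera_matrix': [[465.9109, 0.0, 327.8118], [0.0, 465.9109, 240.7567], [0.0, 0.0, 1.0]], 'k1': -0.1054, 'R': [[-0.0261, -0.9996, -0.0086], [-0.9817, 0.0273, -0.1883], [0.1884, 0.0036, -0.9821]], 't': [0.1056, 0.5855, 1.0476]}
scene {'camera_matrix': [[480.8191, 0.0, 318.6358], [0.0, 480.8191, 245.1533], [0.0, 0.0, 1.0]], 'k1': -0.0581, 'R': [[-0.0925, 0.9957, -0.002], [0.734, 0.0668, -0.6759], [-0.6729, -0.064, -0.737]], 't': [-0.0318, -0.4202, 1.3969]}
pics
```

View pics/top0.png

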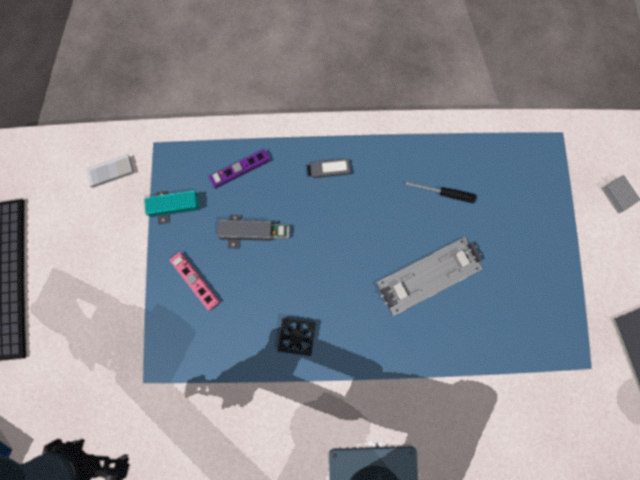

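View pics/scene0.png

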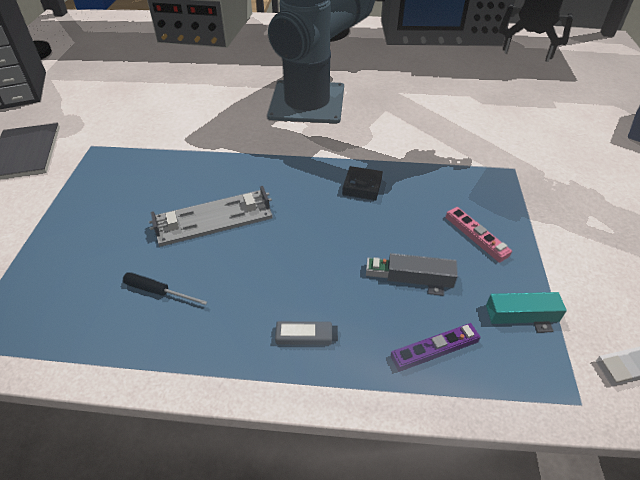

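The top view shows the sleeve at about (216–273, 230) with the module end near (291, 232), and the stage centred near (430, 275). The scene view agrees. Next come coarse positions.

```bash
cat > h.py <<'E'
from plant import monitor, optics, robot
import cv2, numpy as np
from scipy.spatial.transform import Rotation as Rn
def ray(m,uv,z):
    "pixels -> world points on plane z"
    R,t=np.array(m['R']),np.array(m['t'])
    p=cv2.undistortPoints(np.array(uv,float).reshape(-1,1,2),np.array(m['camera_matrix']),np.array([m['k1'],0,0,0.])).reshape(-1,2)
    d=np.c_[p,np.ones(len(p))]@R; c=-R.T@t
    return c+d*((z-c[2])/d[:,2])[:,None]
def proj(m,X):
    return cv2.projectPoints(np.array(X,float).reshape(-1,1,3),cv2.Rodrigues(np.array(m['R']))[0],np.array(m['t']),np.array(m['camera_matrix']),np.array([m['k1'],0,0,0.]))[0].reshape(-1,2)
def snap(n,f):
    m=optics.camera_model(n); im=optics.snapshot(n); cv2.imwrite(f'pics/{f}.png',im[:,:,::-1]); return m,im
def st():
    s=monitor.state(); r=Rn.from_rotvec(s['orientation']).as_matrix()
    y=r[:,1]; print('t',round(s['time'],2),'pos',np.round(s['ee_pos'],4),'yaxis deg',round(np.degrees(np.arctan2(y[1],y[0])),2),'F',np.round(s['ft_force'],1),'w',round(s['grip_width'],4),'q6',round(s['q'][5],2)); return s
E
python3 - <<'E'
from h import *
m=optics.camera_model('top')
im=cv2.imread('pics/top0.png'); hsv=cv2.cvtColor(im,cv2.COLOR_BGR2HSV)
# non-blue inside mat
mask=((hsv[:,:,1]<90)).astype(np.uint8)*255
mask[:145]=0;mask[370:]=0
n,l,s,c=cv2.connectedComponentsWithStats(mask)
for i in range(1,n):
    if 150<s[i,4]<6000:
        ct=cv2.findContours((l==i).astype(np.uint8),0,2)[0][0]; r=cv2.minAreaRect(ct)
        print(s[i],np.round(r[0],1),np.round(r[1],1),round(r[2],1),'world',ray(m,[r[0]],.02).round(4)[0])
print('mod end',ray(m,[[291,226],[291,237]],.021).round(4).tolist())
print('sleeve top',ray(m,[[217,219],[217,241],[272,221],[272,242]],.036).round(4).tolist())
print('stage corn',ray(m,[[376,287],[393,315],[466,236],[483,262]],.012).round(4).tolist())
w=optics.camera_model('wrist'); R=np.array(w['R']);print('wrist cam pos',-R.T@np.array(w['t']),R.round(3).tolist(),np.array(w['camera_matrix']).round(0).tolist()); st()
E
```

```text
[308 158  43  20 691] [328.9 167.7] [16.8 42.9] 83.9 world [0.783  0.0822 0.02  ]
[405 181  70  21 409] [439.9 190.1] [71.5  8. ] 14.0 world [ 0.7169 -0.195   0.02  ]
[ 216  214   75   35 1548] [253. 231.] [34. 74.] 90.0 world [0.6247 0.2738 0.02  ]
[ 375  236  108   81 4131] [430.5 275.1] [ 39.9 110.9] 63.0 world [ 0.5034 -0.1567  0.02  ]
[168 251  53  61 421] [194.  280.7] [67.4 17.3] 52.1 world [0.5051 0.4185 0.02  ]
[277 318  39  39 837] [296.  336.5] [36.  35.4] 10.0 world [0.3664 0.1713 0.02  ]
mod end [[0.6344, 0.1796, 0.021], [0.6068, 0.1799, 0.021]]
sleeve top [[0.6539, 0.3604, 0.036], [0.5989, 0.3593, 0.036], [0.6448, 0.2247, 0.036], [0.5927, 0.2248, 0.036]]
stage corn [[0.4794, -0.0238, 0.012], [0.4109, -0.0618, 0.012], [0.5991, -0.2539, 0.012], [0.5326, -0.2913, 0.012]]
wrist cam pos [0.09004152 0.54648806 0.37278952] [[0.285, 0.959, -0.001], [0.921, -0.273, 0.277], [0.266, -0.08, -0.961]] [[393.0, 0.0, 317.0], [0.0, 393.0, 239.0], [0.0, 0.0, 1.0]]
t 0.1 pos [0.1569 0.5267 0.2493] yaxis deg 73.39 F [-0.2 -0.7 -1.3] w 0.0854 q6 -0.2
```

Emit:
{"fn": "servo_tool", "kwargs": {
  "motion": [
    [[232,-163,0],-38,1],
    [[232,-163,0],-38,1],
    [[232,-163,0],-38,1],
    [[232,-163,0],-38,1],
    [[232,-163,0],-38,1],
    [[232,-163,0],-38,1],
    [[232,-163,0],-38,1],
    [[232,-163,0],-38,1]
  ]
}}

```text
time: 0.77
ee_pos: [0.3941, 0.3604, 0.2495]
orientation: [1.448, 2.785, -0.001]
ft_force: [-0.1, 0.2, -0.8]
grip_width: 0.0856
finger_force: 0.0
```

Emit:
{"fn": "servo_tool", "kwargs": {
  "motion": [
    [[231,-163,-40],-38,1],
    [[231,-163,-40],-38,1],
    [[231,-163,-40],-38,1],
    [[231,-163,-40],-38,1],
    [[231,-163,-40],-38,1],
    [[231,-163,-40],-38,1],
    [[231,-163,-40],-38,1],
    [[231,-163,-40],-38,1]
  ]
}}

```text
time: 1.43
ee_pos: [0.6243, 0.1963, 0.2073]
orientation: [2.276, 2.164, -0.003]
ft_force: [-0.4, -0.4, -0.2]
grip_width: 0.0852
finger_force: 0.0
```

```bash
python3 - <<'E'
from h import *
st(); m,im=snap('wrist','w1')
E
```

```text
t 1.43 pos [0.6243 0.1963 0.2073] yaxis deg -2.89 F [-0.4 -0.4 -0.2] w 0.0852 q6 0.19
```

View pics/w1.png

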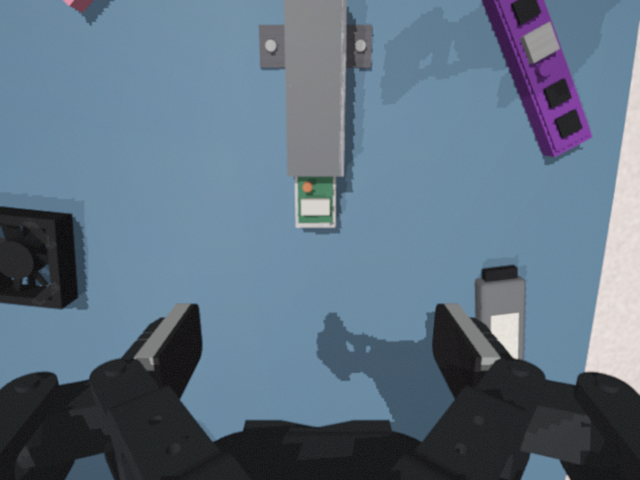

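The wrist view shows the module end at columns 296–336, row 227, and the sleeve's mouth top edge at row 176 (columns 288–345).

```bash
python3 - <<'E'
from h import *
m=optics.camera_model('wrist'); st()
print('mod end z.021',ray(m,[[296.5,228],[336,227.5]],.021).round(4).tolist())
print('mod sides z.021',ray(m,[[295.5,190],[336,190]],.021).round(4).tolist())
print('mouth top z.036',ray(m,[[288,175.5],[345,176.5]],.036).round(4).tolist())
print('sleeve far z.036',ray(m,[[285.5,20],[347,20]],.036).round(4).tolist())
E
```

```text
t 1.48 pos [0.6218 0.1986 0.2078] yaxis deg -2.83 F [ 0.2 -0.3 -0.7] w 0.0852 q6 0.19
mod end z.021 [[0.6049, 0.1889, 0.021], [0.6371, 0.1878, 0.021]]
mod sides z.021 [[0.6061, 0.2201, 0.021], [0.6382, 0.2185, 0.021]]
mouth top z.036 [[0.6022, 0.2336, 0.036], [0.6447, 0.2308, 0.036]]
sleeve far z.036 [[0.6076, 0.3386, 0.036], [0.6492, 0.3365, 0.036]]
```

Emit:
{"fn": "servo_tool", "kwargs": {
  "motion": [
    [[3,0,-30],0,1],
    [[3,0,-60],0,1],
    [[3,0,-90],0,1],
    [[3,0,-90],0,1],
    [[3,0,-90],0,1]
  ]
}}

```text
time: 1.9
ee_pos: [0.6208, 0.202, 0.1186]
orientation: [-2.268, -2.17, 0.006]
ft_force: [0.8, 0.2, 0.5]
grip_width: 0.0853
finger_force: 0.0
```

```bash
python3 - <<'E'
from h import *
st(); m,im=snap('wrist','w2')
hsv=cv2.cvtColor(im,cv2.COLOR_RGB2HSV)
mk=((hsv[:,:,1]<70)|((hsv[:,:,0]>40)&(hsv[:,:,0]<85)))&(hsv[:,:,2]>60)
mk=mk.astype(np.uint8); mk[:, :200]=0; mk[:,440:]=0
for r in range(0,420,20):
    x=np.flatnonzero(mk[r]); print(r,(x.min(),x.max(),len(x)) if len(x) else None,end=' ')
ys=np.flatnonzero(mk[:,317]); print('col317',ys.max())
E
```

```text
t 1.9 pos [0.6208 0.202  0.1186] yaxis deg -2.53 F [0.8 0.2 0.5] w 0.0853 q6 0.19
0 (np.int64(245), np.int64(403), 150) 20 (np.int64(246), np.int64(402), 148) 40 (np.int64(246), np.int64(401), 151) 60 (np.int64(280), np.int64(368), 89) 80 (np.int64(280), np.int64(367), 88) 100 (np.int64(281), np.int64(366), 86) 120 (np.int64(281), np.int64(365), 85) 140 (np.int64(282), np.int64(365), 84) 160 (np.int64(282), np.int64(364), 83) 180 (np.int64(282), np.int64(363), 82) 200 (np.int64(282), np.int64(362), 81) 220 (np.int64(293), np.int64(350), 45) 240 (np.int64(293), np.int64(350), 58) 260 (np.int64(294), np.int64(349), 56) 280 None 300 None 320 None 340 (np.int64(432), np.int64(432), 1) 360 None 380 None 400 None col317 274
```

View pics/w2.png

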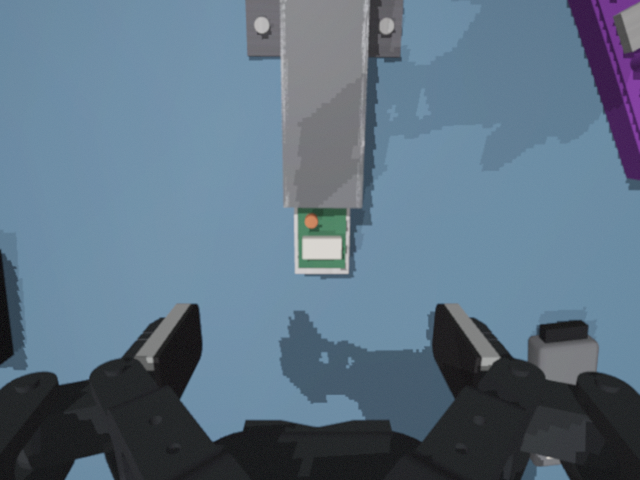

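Close view: module end spans columns 293.5–350 with its end at row 273; the mouth is at row 207 (columns 284–362).

```bash
python3 - <<'E'
from h import *
m=optics.camera_model('wrist'); s=st()
print('end',ray(m,[[294,273.5],[349.5,273.5]],.021).round(4).tolist())
print('side',ray(m,[[293.5,225],[350,225]],.021).round(4).tolist())
print('mouth',ray(m,[[284,207.5],[362.5,207.5]],.036).round(4).tolist())
print('far',ray(m,[[280.5,60],[368,60]],.036).round(4).tolist())
E
```

```text
t 1.95 pos [0.6226 0.2021 0.1208] yaxis deg -2.54 F [0.5 0.6 0.5] w 0.085 q6 0.19
end [[0.6087, 0.1865, 0.021], [0.6424, 0.185, 0.021]]
side [[0.6102, 0.2168, 0.021], [0.6433, 0.2154, 0.021]]
mouth [[0.6068, 0.2304, 0.036], [0.6491, 0.2286, 0.036]]
far [[0.6099, 0.3039, 0.036], [0.6527, 0.3021, 0.036]]
```

Emit:
{"fn": "servo_tool", "kwargs": {
  "motion": [
    [[3,0,-30],0,1],
    [[3,0,-60],0,1],
    [[3,0,-85],0,1],
    [[3,0,-95],0,1],
    [[3,0,-95],0,1],
    [[3,0,-95],0,0.7]
  ]
}}

```text
time: 2.45
ee_pos: [0.6273, 0.2016, 0.027]
orientation: [2.27, 2.17, 0.003]
ft_force: [0.8, -0.6, -0.3]
grip_width: 0.0755
finger_force: 0.0
```

Emit:
{"fn": "servo_tool", "kwargs": {
  "motion": [
    [[0,0,0],0,0.45],
    [[0,0,0],0,0.3],
    [[0,0,0],0,0.2],
    [[0,0,0],0,0.2],
    [[0,0,0],0,0.2],
    [[0,0,0],0,0.2]
  ],
  "newtons": 40
}}

```text
time: 2.95
ee_pos: [0.626, 0.2012, 0.0266]
orientation: [2.271, 2.17, 0.0]
ft_force: [-5.0, 0.2, 6.5]
grip_width: 0.0306
finger_force: 42.9
```

Emit:
{"fn": "servo_tool", "kwargs": {
  "motion": [
    [[-0.4,-10,1],0,0.2],
    [[-1.3,-30,1],0,0.2],
    [[-2.2,-50,1],0,0.2],
    [[-3.1,-70,1],0,0.2],
    [[-3.9,-90,1],0,0.2],
    [[-4.8,-110,1],0,0.2],
    [[-5.7,-130,1],0,0.2],
    [[-6.1,-140,1],0,0.2]
  ]
}}

```text
time: 3.62
ee_pos: [0.6201, 0.0585, 0.0263]
orientation: [2.272, 2.168, -0.001]
ft_force: [0.1, 0.2, -0.5]
grip_width: 0.0308
finger_force: 41.8
```

```bash
python3 - <<'E'
from h import *
st(); snap('top','t2')
im=cv2.imread('pics/t2.png')[180:300,190:400]; cv2.imwrite('pics/t2c.png',cv2.resize(im,None,fx=3,fy=3))
E
```

```text
t 3.62 pos [0.6201 0.0585 0.0263] yaxis deg -2.68 F [ 0.1  0.2 -0.5] w 0.0308 q6 -0.04
```

View pics/t2c.png

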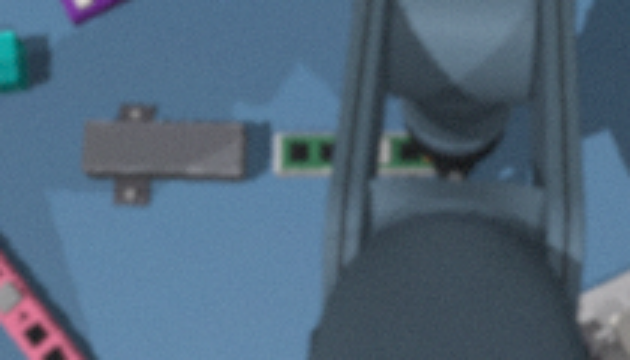

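The module is fully out, with a gap of about 20 mm to the mouth. Next I lower it and release.

Emit:
{"fn": "servo_tool", "kwargs": {
  "motion": [
    [[0,-5,-1],0,0.2],
    [[0,-5,-2.5],0,0.2],
    [[0,-5,-4],0,0.2],
    [[0,-5,-4],0,0.2]
  ],
  "newtons": 30
}}

```text
time: 4.0
ee_pos: [0.6205, 0.0556, 0.0241]
orientation: [2.268, 2.17, -0.001]
ft_force: [-5.0, -6.8, 13.9]
grip_width: 0.031
finger_force: 43.6
```

Emit:
{"fn": "servo_tool", "kwargs": {
  "motion": [
    [[0,0,0],0,0.5],
    [[0,0,0],0,0.7],
    [[0,0,0],0,1],
    [[0,0,0],0,1],
    [[0,0,0],0,1],
    [[0,0,15],0,1],
    [[0,20,50],0,1],
    [[0,55,90],0,1]
  ]
}}

```text
time: 4.67
ee_pos: [0.6193, 0.1022, 0.1029]
orientation: [-2.273, -2.166, 0.004]
ft_force: [0.7, 0.2, -0.1]
grip_width: 0.0852
finger_force: 0.0
```

Emit:
{"fn": "servo_tool", "kwargs": {
  "motion": [
    [[0,0,0],0,1],
    [[0,0,0],0,1],
    [[0,0,0],0,1],
    [[0,0,0],0,1]
  ]
}}

```text
time: 5.0
ee_pos: [0.619, 0.1031, 0.1019]
orientation: [-2.27, -2.169, 0.003]
ft_force: [-1.2, 0.2, 0.7]
grip_width: 0.0852
finger_force: 0.0
```

```bash
python3 - <<'E'
from h import *
st(); m=optics.camera_model('wrist'); im=optics.snapshot('wrist'); cv2.imwrite('pics/w3.png',im[:,:,::-1])
st()
hsv=cv2.cvtColor(im,cv2.COLOR_RGB2HSV)
mk=(((hsv[:,:,1]<70)&(hsv[:,:,2]>130))|((hsv[:,:,0]>40)&(hsv[:,:,0]<85)&(hsv[:,:,2]>60))).astype(np.uint8); mk=cv2.morphologyEx(mk,3,np.ones((15,15)))
cs=[c for c in cv2.findContours(mk,0,2)[0] if cv2.contourArea(c)>2000]
for c in cs:
    r=cv2.minAreaRect(c); b=cv2.boxPoints(r); print(np.round(r[0]),np.round(r[1]),round(r[2],1),ray(m,b,.018).round(4).tolist(),ray(m,[r[0]],.018).round(4))
E
```

```text
t 5.0 pos [0.619  0.1031 0.1019] yaxis deg -2.62 F [-1.2  0.2  0.7] w 0.0852 q6 0.03
t 5.05 pos [0.619  0.1029 0.1017] yaxis deg -2.64 F [ 0.3 -0.4  0.3] w 0.0854 q6 0.03
[613. 281.] [ 64. 164.] 5.3 [[0.7732, 0.0296, 0.018], [0.7672, 0.1305, 0.018], [0.803, 0.1259, 0.018], [0.814, 0.0232, 0.018]] [[0.7888 0.0806 0.018 ]]
[321. 209.] [288.  68.] 88.3 [[0.6073, 0.2021, 0.018], [0.6405, 0.2015, 0.018], [0.6424, 0.0417, 0.018], [0.6016, 0.0421, 0.018]] [[0.623 0.13  0.018]]
[195.  48.] [ 95. 124.] 90.0 [[0.5382, 0.2347, 0.018], [0.597, 0.2315, 0.018], [0.5934, 0.1892, 0.018], [0.5312, 0.1923, 0.018]] [[0.5652 0.2124 0.018 ]]
```

View pics/w3.png

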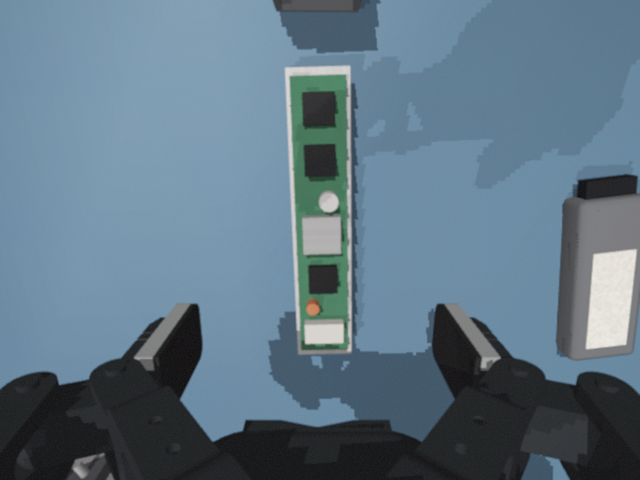

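The module lies flat on the mat, fully out and board up. Its corners are about (286,67), (350,66), (352,352) and (298,353).

```bash
python3 - <<'E'
from h import *
st(); m=optics.camera_model('wrist')
p=ray(m,[[286,67],[350.5,66.5],[298,353.5],[352,352.5]],.018); print(p.round(4).tolist())
a=(p[0]+p[1])/2;b=(p[2]+p[3])/2;print('mid',(a+b)/2,'len',np.linalg.norm(a-b),'dir',np.degrees(np.arctan2(*(b-a)[1::-1])))
E
```

```text
t 5.05 pos [0.619  0.1029 0.1017] yaxis deg -2.64 F [ 0.3 -0.4  0.3] w 0.0854 q6 0.03
[[0.6087, 0.2012, 0.018], [0.6403, 0.2, 0.018], [0.6053, 0.042, 0.018], [0.6378, 0.0413, 0.018]]
mid [0.62303101 0.12116432 0.018     ] len 0.15899403124112196 dir -91.06516546824831
```

Emit:
{"fn": "servo_tool", "kwargs": {
  "motion": [
    [[4,18,-15],1.5,1],
    [[4,18,-45],1.5,1],
    [[4,18,-68],1.5,1],
    [[4,18,-79],1.5,1],
    [[4,18,-79],1.5,0.7],
    [[4,18,-79],1.5,0.5],
    [[4,18,-79],1.5,0.2],
    [[4,18,-79],1.5,0.2]
  ],
  "newtons": 35
}}

```text
time: 5.72
ee_pos: [0.6253, 0.1213, 0.026]
orientation: [2.242, 2.198, 0.003]
ft_force: [-1.5, -0.7, 0.5]
grip_width: 0.0387
finger_force: 0.2
```

Emit:
{"fn": "servo_tool", "kwargs": {
  "motion": [
    [[0,0,0],0,0.2],
    [[0,0,0],0,0.2],
    [[0,0,0],0,0.2],
    [[0,0,20],0,0.2],
    [[0,0,50],0,0.2],
    [[0,0,90],0,0.2],
    [[0,0,130],0,0.2],
    [[0,0,130],0,0.2]
  ]
}}

```text
time: 6.38
ee_pos: [0.6288, 0.1218, 0.1639]
orientation: [2.235, 2.193, 0.018]
ft_force: [1.7, 0.4, -0.4]
grip_width: 0.031
finger_force: 35.9
```

```bash
python3 - <<'E'
from h import *
s=st();print(s['finger_force'])
E
```

```text
t 6.38 pos [0.6288 0.1218 0.1639] yaxis deg -1.09 F [ 1.7  0.4 -0.4] w 0.031 q6 0.04
35.93996822834015
```

Emit:
{"fn": "servo_tool", "kwargs": {
  "motion": [
    [[-5,-33,25],4,0.2],
    [[-11,-72,60],10,0.2],
    [[-17,-112,60],16,0.2],
    [[-23,-152,60],22,0.2],
    [[-30,-192,60],28.6,0.2],
    [[-33,-220,60],28.6,0.2],
    [[-35,-232,60],28.6,0.2],
    [[-35,-232,60],28.6,0.2]
  ]
}}

```text
time: 7.05
ee_pos: [0.5884, -0.114, 0.2142]
orientation: [1.636, 2.681, -0.001]
ft_force: [0.5, -0.1, -1.7]
grip_width: 0.0312
finger_force: 35.9
```

Emit:
{"fn": "servo_tool", "kwargs": {
  "motion": [
    [[0,0,0],0,0.2],
    [[0,0,0],0,0.2],
    [[0,0,0],0,0.2],
    [[0,0,0],0,0.2]
  ]
}}

```text
time: 7.38
ee_pos: [0.5892, -0.1089, 0.2143]
orientation: [-1.627, -2.687, -0.0]
ft_force: [0.3, 0.7, -2.1]
grip_width: 0.0309
finger_force: 35.9
```

```bash
python3 - <<'E'
from h import *
st(); m,im=snap('wrist','w4'); st()
import pickle; pickle.dump(m,open('w4.pkl','wb'))
E
```

```text
t 7.38 pos [ 0.5892 -0.1089  0.2143] yaxis deg 27.61 F [ 0.3  0.7 -2.1] w 0.0309 q6 -0.85
t 7.43 pos [ 0.5892 -0.1091  0.2143] yaxis deg 27.6 F [-0.7  0.7 -1.9] w 0.0307 q6 -0.85
```

View pics/w4.png

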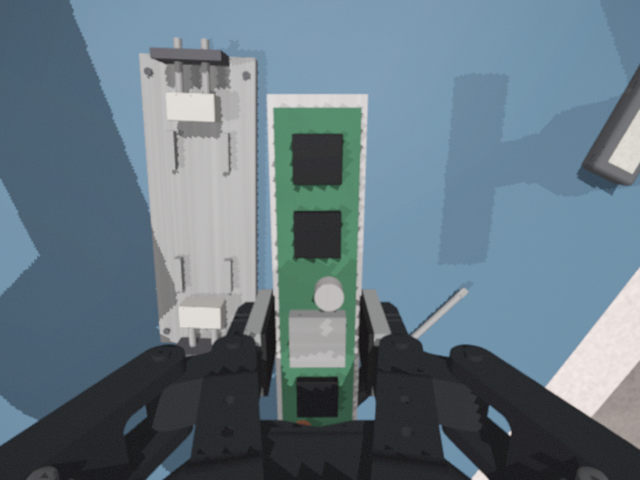

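The wrist view shows the stage on the left: far stop at (167–215, 93–123), near stop at (180–227, 295–328). Lugs lie near columns 175/228. I'm holding the module in the centre. A zoom for precise edges.

```bash
python3 - <<'E'
from h import *
im=cv2.imread('pics/w4.png'); c=im[35:365,130:270]
c=cv2.rotate(c,cv2.ROTATE_90_COUNTERCLOCKWISE)  # out col=row-35 ; out row = 269-col
c=cv2.resize(c,None,fx=2.4,fy=2.4,interpolation=cv2.INTER_CUBIC)
for r in range(35,365,20): cv2.putText(c,str(r),(int((r-35)*2.4),10),0,.35,(0,0,255)); cv2.line(c,(int((r-35)*2.4),12),(int((r-35)*2.4),16),(0,0,255))
for q in range(140,270,20): cv2.putText(c,str(q),(0,int((269.5-q)*2.4)),0,.35,(0,0,255))
cv2.imwrite('pics/w4c.png',c)
E
```

```text
(no output)
```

View pics/w4c.png

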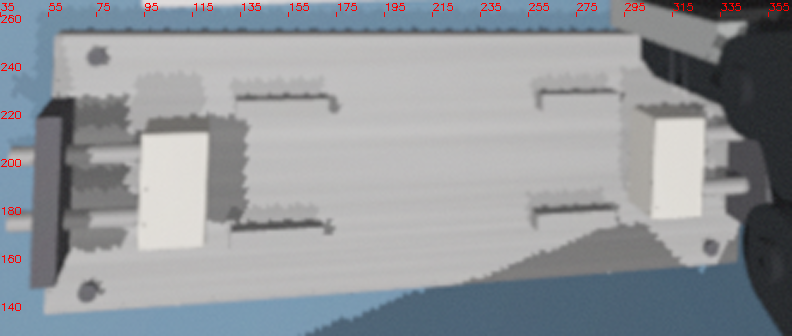

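```bash
python3 - <<'E'
from h import *
import pickle; m=pickle.load(open('w4.pkl','rb')); s=st()
f=lambda P,z: ray(m,[[269.5-y/2.4-.5,35+x/2.4-.5] for x,y in P],z)
A=f([(207,132),(205,247),(140,132),(138,249)],.034); B=f([(655,118),(652,217),(704,118),(701,215)],.034)
print(A.round(4).tolist(),B.round(4).tolist())
a=A[:2].mean(0);b=B[:2].mean(0); print('faces',a,b,'gap',np.linalg.norm(a-b),'ctr',(a+b)/2,'dir',np.degrees(np.arctan2(*(b-a)[1::-1])))
e=f([(55,33),(640,35),(45,313),(700,266)],.012)
for i in(0,2): d=e[i+1]-e[i];print('edge dir',np.degrees(np.arctan2(d[1],d[0])))
u=(b-a)/np.linalg.norm(b-a);n=np.array([-u[1],u[0],0]);c=(a+b)/2
print('edges n',((e-c)@n).round(4),'x',((e-c)@u).round(4))
# held module: ends at its bar top
tp=s['ee_pos']; M=ray(m,[[267.5,95],[368,95]],tp[2]-.0055); print('mod end',M.round(4),'mid rel tcp', ((M.mean(0)-tp)@u).round(4),((M.mean(0)-tp)@n).round(4))
L=ray(m,[[267.5,95],[280,410],[368,95],[354,410]],tp[2]-.0055)
for i in(0,2): d=L[i+1]-L[i];print('mod side dir',np.degrees(np.arctan2(d[1],d[0])),np.linalg.norm(L[0]-L[2]))
print('tcp rel ctr',(tp-c)@u,(tp-c)@n, 'u',u,'n',n)
# top camera estimate
E
```

```text
t 7.43 pos [ 0.5892 -0.1091  0.2143] yaxis deg 27.6 F [-0.7  0.7 -1.9] w 0.0307 q6 -0.85
[[0.4878, -0.0791, 0.034], [0.4557, -0.095, 0.034], [0.4798, -0.0611, 0.034], [0.4478, -0.077, 0.034]] [[0.553, -0.2164, 0.034], [0.5214, -0.2318, 0.034], [0.5608, -0.2342, 0.034], [0.5293, -0.2495, 0.034]]
faces [ 0.471749   -0.08708175  0.034     ] [ 0.53719613 -0.22410624  0.034     ] gap 0.15185202930551428 ctr [ 0.50447257 -0.155594    0.034     ] dir -64.46941822553522
edge dir -64.98032332517121
edge dir -64.9203546118797
edges n [ 0.0454  0.0436 -0.0442 -0.046 ] x [-0.1241  0.0793 -0.1243  0.1082]
mod end [[ 0.5394 -0.0459  0.2088]
 [ 0.567  -0.0314  0.2088]] mid rel tcp -0.0791 -0.0022
mod side dir -61.93269186063374 0.031152719695196975
mod side dir -62.956707562094934 0.031152719695196975
tcp rel ctr -0.005440414560672591 0.09653146719632948 u [ 4.30992793e-01 -9.02355369e-01  1.82780406e-16] n [0.90235537 0.43099279 0.        ]
```

Emit:
{"fn": "servo_tool", "kwargs": {
  "motion": [
    [[-20,-13,0],-2.4,0.2],
    [[-50,-32,0],-2.4,0.2],
    [[-72,-47,-30],-2.4,0.2],
    [[-82,-53,-65],-2.4,0.2],
    [[-82,-53,-100],-2.4,0.2],
    [[-82,-53,-130],-2.4,0.2],
    [[-82,-53,-140],-2.4,0.2],
    [[-82,-53,-140],-2.4,0.2]
  ],
  "newtons": 25
}}

```text
time: 8.1
ee_pos: [0.5054, -0.162, 0.0719]
orientation: [-1.682, -2.647, 0.0]
ft_force: [-0.0, 1.0, -1.4]
grip_width: 0.0311
finger_force: 35.9
```

Emit:
{"fn": "servo_tool", "kwargs": {
  "motion": [
    [[0,0,0],0,0.2],
    [[0,0,0],0,0.2],
    [[0,0,0],0,0.2]
  ]
}}

```text
time: 8.35
ee_pos: [0.5087, -0.164, 0.0764]
orientation: [1.683, 2.648, 0.0]
ft_force: [-0.4, -0.5, -2.3]
grip_width: 0.0311
finger_force: 35.9
```

```bash
cat >> h.py <<'E'
C=np.array([.5045,-.1556]); U=np.array([.4258,-.9048]); N=np.array([.9048,.4258])
def rel():
    s=st(); d=s['ee_pos'][:2]-C; print('u mm',round(1e3*d@U,1),'n mm',round(1e3*d@N,1),'underside z',round(1e3*s['ee_pos'][2]-24.3,1),'Fu',round(s['ft_force'][:2]@U,1),'Tq',np.round(s['wrist_torque'],2)); return s
E
python3 - <<'E'
from h import *
rel(); m,im=snap('wrist','w5'); m,im=snap('scene','s5')
cv2.imwrite('pics/s5c.png',cv2.resize(im[165:265,120:310,::-1],None,fx=4,fy=4,interpolation=cv2.INTER_CUBIC))
E
```

```text
t 8.35 pos [ 0.5087 -0.164   0.0764] yaxis deg 25.14 F [-0.4 -0.5 -2.3] w 0.0311 q6 -0.96
u mm 9.4 n mm 0.2 underside z 52.1 Fu 0.3 Tq [-0.03 -0.05  0.02]
```

View pics/s5c.png

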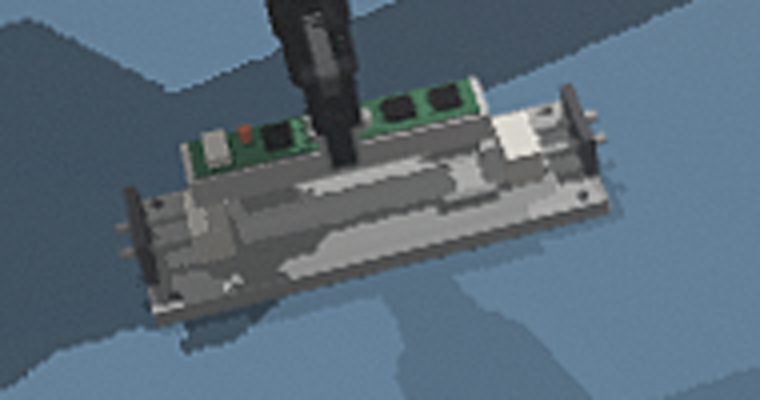

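Held flat above the stage, n-offset is 0.2 mm and the near end is over its stop (left in the picture). Now I press the near end on the stop top to tilt the module.

Emit:
{"fn": "servo_tool", "kwargs": {
  "motion": [
    [[0,0,-8],0,0.2],
    [[0,0,-15],0,0.2],
    [[0,0,-18],0,0.2],
    [[0,0,-20],0,0.2],
    [[0,0,-22],0,0.2],
    [[0,0,-22],0,0.2],
    [[0,0,-22],0,0.2]
  ]
}}

```text
time: 9.03
ee_pos: [0.5071, -0.1633, 0.0523]
orientation: [-1.686, -2.651, -0.0]
ft_force: [0.7, 1.9, 3.3]
grip_width: 0.0308
finger_force: 36.5
```

```bash
python3 - <<'E'
from h import *
s=rel(); print(s['finger_force'])
E
```

```text
t 9.03 pos [ 0.5071 -0.1633  0.0523] yaxis deg 25.1 F [0.7 1.9 3.3] w 0.0308 q6 -0.96
u mm 8.1 n mm -1.0 underside z 28.0 Fu -1.4 Tq [ 0.25 -0.11  0.04]
36.52991473674774
```

Emit:
{"fn": "servo_tool", "kwargs": {
  "motion": [
    [[0,0,-1],0,0.2],
    [[0,0,-2],0,0.2],
    [[0,0,-3],0,0.2],
    [[0,0,-3],0,0.2],
    [[0,0,-3],0,0.2]
  ]
}}

```text
time: 9.45
ee_pos: [0.5072, -0.1635, 0.0496]
orientation: [1.686, 2.651, 0.0]
ft_force: [-0.0, 4.2, 5.6]
grip_width: 0.031
finger_force: 36.9
```

```bash
python3 - <<'E'
from h import *
s=rel(); m,im=snap('scene','s6')
g=cv2.resize(im[165:265,120:310,::-1],None,fx=4,fy=4,interpolation=cv2.INTER_CUBIC); cv2.imwrite('pics/s6c.png',g)
E
```

```text
t 9.45 pos [ 0.5072 -0.1635  0.0496] yaxis deg 25.09 F [-0.   4.2  5.6] w 0.031 q6 -0.96
u mm 8.3 n mm -0.9 underside z 25.3 Fu -3.8 Tq [ 0.25 -0.09  0.02]
```

```bash
python3 - <<'E'
from h import *
m,im=snap('wrist','w6')
for f in ('w5','w6'):
    h=cv2.cvtColor(cv2.imread(f'pics/{f}.png'),cv2.COLOR_BGR2HSV)
    g=((h[...,0]>45)&(h[...,0]<85)&(h[...,1]>90)).astype(np.uint8)
    for r in (115,125,260):
        x=np.flatnonzero(g[r,220:420])+220; print(f,r,x.min(),x.max(),end=' | ')
    ys=np.flatnonzero(g[:,280]); print('top row',ys.min())
E
```

```text
w5 115 275 359 | w5 125 275 359 | w5 260 279 355 | top row 109
w6 115 277 355 | w6 125 277 355 | w6 260 280 354 | top row 113
```

Tilt is about 7° with the far end low. I lower slightly, then push toward the far stop (−u).

Emit:
{"fn": "servo_tool", "kwargs": {
  "motion": [
    [[0,0,-0.8],0,0.2],
    [[0.4,0.2,-1.5],0,0.2],
    [[0.4,0.2,-1.5],0,0.2],
    [[-0.6,2.3,-1.5],0,0.2],
    [[-1.6,4.5,-1.5],0,0.2],
    [[-1.6,4.5,-1.5],0,0.2]
  ]
}}

```text
time: 10.05
ee_pos: [0.5067, -0.1609, 0.0495]
orientation: [1.683, 2.647, -0.002]
ft_force: [-1.8, -0.7, 11.3]
grip_width: 0.0311
finger_force: 37.5
```

```bash
python3 - <<'E'
from h import *
s=rel()
E
```

```text
t 10.05 pos [ 0.5067 -0.1609  0.0495] yaxis deg 25.1 F [-1.8 -0.7 11.3] w 0.0311 q6 -0.95
u mm 5.7 n mm -0.3 underside z 25.2 Fu -0.2 Tq [-0.58  0.16 -0.06]
```

Emit:
{"fn": "servo_tool", "kwargs": {
  "motion": [
    [[0,0,0.7],0,0.2],
    [[-0.9,1.8,0.7],0,0.2],
    [[-1.7,3.6,0.7],0,0.2],
    [[-2.6,5.4,0.7],0,0.2],
    [[-2.6,5.4,0.7],0,0.2]
  ]
}}

```text
time: 10.47
ee_pos: [0.5039, -0.1547, 0.049]
orientation: [1.684, 2.648, -0.001]
ft_force: [1.8, -4.7, 4.9]
grip_width: 0.0311
finger_force: 36.8
```

```bash
python3 - <<'E'
from h import *
s=rel()
E
```

```text
t 10.47 pos [ 0.5039 -0.1547  0.049 ] yaxis deg 25.1 F [ 1.8 -4.7  4.9] w 0.0311 q6 -0.95
u mm -1.1 n mm -0.2 underside z 24.7 Fu 5.0 Tq [-0.86 -0.39 -0.03]
```

Emit:
{"fn": "servo_tool", "kwargs": {
  "motion": [
    [[-0.9,1.9,0],0,0.2],
    [[-1.8,3.8,0],0,0.2],
    [[-3,6.3,0],0,0.2],
    [[-3,6.3,0],0,0.2],
    [[-3,6.3,0],0,0.2]
  ]
}}

```text
time: 10.88
ee_pos: [0.5007, -0.1482, 0.0484]
orientation: [1.685, 2.649, -0.001]
ft_force: [3.5, -4.6, -2.0]
grip_width: 0.0309
finger_force: 36.1
```

```bash
python3 - <<'E'
from h import *
s=rel()
m,im=snap('wrist','w7')
for f in ('w6','w7'):
    h=cv2.cvtColor(cv2.imread(f'pics/{f}.png'),cv2.COLOR_BGR2HSV)
    g=((h[...,0]>45)&(h[...,0]<85)&(h[...,1]>90)).astype(np.uint8)
    for r in (115,125,260):
        x=np.flatnonzero(g[r,220:420])+220; print(f,r,x.min(),x.max(),end=' | ')
    ys=np.flatnonzero(g[:,280]); print('top row',ys.min())
E
```

```text
t 10.88 pos [ 0.5007 -0.1482  0.0484] yaxis deg 25.08 F [ 3.5 -4.6 -2. ] w 0.0309 q6 -0.94
u mm -8.3 n mm -0.3 underside z 24.1 Fu 5.6 Tq [-0.85 -0.59 -0.08]
w6 115 277 355 | w6 125 277 355 | w6 260 280 354 | top row 113
w7 115 277 356 | w7 125 277 355 | w7 260 280 354 | top row 113
```

Emit:
{"fn": "servo_tool", "kwargs": {
  "motion": [
    [[0,0,-1.5],0,0.2],
    [[0,0,-3],0,0.2],
    [[0,0,-4.5],0,0.2],
    [[0,0,-6],0,0.2],
    [[0,0,-6],0,0.2]
  ]
}}

```text
time: 11.35
ee_pos: [0.5014, -0.1493, 0.043]
orientation: [1.683, 2.647, -0.002]
ft_force: [2.9, -8.1, 4.1]
grip_width: 0.0312
finger_force: 36.8
```

```bash
python3 - <<'E'
from h import *
s=rel()
E
```

```text
t 11.35 pos [ 0.5014 -0.1493  0.043 ] yaxis deg 25.1 F [ 2.9 -8.1  4.1] w 0.0312 q6 -0.94
u mm -7.0 n mm -0.2 underside z 18.7 Fu 8.6 Tq [-1.02 -0.25  0.11]
```

Emit:
{"fn": "servo_tool", "kwargs": {
  "motion": [
    [[0,0,-1.5],0,0.2],
    [[0,0,-3],0,0.2],
    [[0,0,-4.5],0,0.2],
    [[0,0,-6],0,0.2],
    [[0,0,-6],0,0.2]
  ]
}}

```text
time: 11.77
ee_pos: [0.5018, -0.1499, 0.0378]
orientation: [1.682, 2.646, -0.003]
ft_force: [1.7, -9.4, 8.7]
grip_width: 0.0308
finger_force: 37.5
```

```bash
python3 - <<'E'
from h import *
s=rel()
m,im=snap('wrist','w8')
h=cv2.cvtColor(im,cv2.COLOR_RGB2HSV)
g=((h[...,0]>45)&(h[...,0]<85)&(h[...,1]>90)).astype(np.uint8)
for r in (115,125,260):
    x=np.flatnonzero(g[r,220:420])+220; print(r,x.min(),x.max(),end=' | ')
print('top row',np.flatnonzero(g[:,280]).min())
E
```

```text
t 11.77 pos [ 0.5018 -0.1499  0.0378] yaxis deg 25.12 F [ 1.7 -9.4  8.7] w 0.0308 q6 -0.94
u mm -6.3 n mm -0.1 underside z 13.5 Fu 9.3 Tq [-1.31 -0.06  0.15]
115 273 358 | 125 273 358 | 260 279 354 | top row 114
```

Emit:
{"fn": "servo_tool", "kwargs": {
  "motion": [
    [[0,0,-0.8],0,0.2],
    [[0,0,-1.5],0,0.2],
    [[0,0,-1.5],0,0.2]
  ]
}}

```text
time: 12.07
ee_pos: [0.5018, -0.1499, 0.0377]
orientation: [1.681, 2.646, -0.003]
ft_force: [-3.4, -7.6, 22.2]
grip_width: 0.0313
finger_force: 39.0
```

```bash
python3 - <<'E'
from h import *
s=rel()
m,im=snap('wrist','w9')
h=cv2.cvtColor(im,cv2.COLOR_RGB2HSV)
g=((h[...,0]>45)&(h[...,0]<85)&(h[...,1]>90)).astype(np.uint8)
for r in (115,125,260):
    x=np.flatnonzero(g[r,220:420])+220; print(r,x.min(),x.max(),end=' | ')
print('top row',np.flatnonzero(g[:,280]).min())
E
```

```text
t 12.07 pos [ 0.5018 -0.1499  0.0377] yaxis deg 25.13 F [-3.4 -7.6 22.2] w 0.0313 q6 -0.94
u mm -6.3 n mm -0.0 underside z 13.4 Fu 5.4 Tq [-0.99  0.66  0.09]
115 273 358 | 125 273 358 | 260 278 355 | top row 114
```

Emit:
{"fn": "servo_tool", "kwargs": {
  "motion": [
    [[0,0,1.3],0,0.2],
    [[0.8,-1.6,1.3],0,0.2],
    [[1.6,-3.3,1.3],0,0.2],
    [[2.3,-4.9,1.3],0,0.2],
    [[2.3,-4.9,1.3],0,0.2],
    [[2.3,-4.9,1.3],0,0.2]
  ]
}}

```text
time: 12.62
ee_pos: [0.5017, -0.1501, 0.0377]
orientation: [-1.685, -2.649, -0.003]
ft_force: [-2.9, 8.2, 21.7]
grip_width: 0.0309
finger_force: 39.0
```

```bash
python3 - <<'E'
from h import *
s=rel(); m,im=snap('scene','s7'); m,im=snap('wrist','w10')
h=cv2.cvtColor(im,cv2.COLOR_RGB2HSV)
g=((h[...,0]>45)&(h[...,0]<85)&(h[...,1]>90)).astype(np.uint8)
for r in (115,125,260):
    x=np.flatnonzero(g[r,220:420])+220; print(r,x.min(),x.max(),end=' | ')
print('top row',np.flatnonzero(g[:,280]).min())
E
```

```text
t 12.62 pos [ 0.5017 -0.1501  0.0377] yaxis deg 25.07 F [-2.9  8.2 21.7] w 0.0309 q6 -0.95
u mm -6.2 n mm -0.2 underside z 13.4 Fu -8.7 Tq [1.51 0.5  0.09]
115 274 358 | 125 274 358 | 260 279 355 | top row 114
```

Emit:
{"fn": "servo_tool", "kwargs": {
  "motion": [
    [[0,0,1],0,0.2],
    [[0,0,1.5],0,0.2],
    [[0,0,1.5],0,0.2]
  ]
}}

```text
time: 12.97
ee_pos: [0.5021, -0.1513, 0.0378]
orientation: [-1.686, -2.65, -0.002]
ft_force: [1.5, 4.3, 7.0]
grip_width: 0.031
finger_force: 37.3
```

```bash
python3 - <<'E'
from h import *
s=rel(); print(np.round(s['joint_efforts'],2))
E
```

```text
t 12.97 pos [ 0.5021 -0.1513  0.0378] yaxis deg 25.07 F [1.5 4.3 7. ] w 0.031 q6 -0.94
u mm -4.9 n mm -0.4 underside z 13.5 Fu -3.2 Tq [ 0.81 -0.24 -0.08]
[ -1.87 -43.4  -18.38  -1.21  -0.24  -0.05]
```

Emit:
{"fn": "servo_tool", "kwargs": {
  "motion": [
    [[0,0,0.8],0,0.2],
    [[0,0,0.8],0,0.2],
    [[0,0,0.8],0,0.2]
  ]
}}

```text
time: 13.22
ee_pos: [0.5024, -0.1523, 0.0383]
orientation: [1.686, 2.651, 0.0]
ft_force: [4.5, 0.7, -1.3]
grip_width: 0.031
finger_force: 36.4
```

```bash
python3 - <<'E'
from h import *
s=rel(); m,im=snap('wrist','w11')
h=cv2.cvtColor(im,cv2.COLOR_RGB2HSV)
g=((h[...,0]>45)&(h[...,0]<85)&(h[...,1]>90)).astype(np.uint8)
for r in (125,260):
    x=np.flatnonzero(g[r,220:420])+220; print(r,x.min(),x.max(),end=' | ')
print('top row',np.flatnonzero(g[:,280]).min())
E
```

```text
t 13.22 pos [ 0.5024 -0.1523  0.0383] yaxis deg 25.08 F [ 4.5  0.7 -1.3] w 0.031 q6 -0.94
u mm -3.9 n mm -0.5 underside z 14.0 Fu 1.3 Tq [ 0.22 -0.65 -0.18]
125 275 359 | 260 279 355 | top row 114
```

Emit:
{"fn": "servo_tool", "kwargs": {
  "motion": [
    [[0.6,-0.6,0],0,0.2],
    [[1.1,-1.2,0],0,0.2],
    [[1.1,-1.2,0],0,0.2],
    [[1.1,-1.2,0],0,0.2]
  ]
}}

```text
time: 13.6
ee_pos: [0.5029, -0.1533, 0.0383]
orientation: [-1.685, -2.65, 0.0]
ft_force: [2.6, -0.0, -3.8]
grip_width: 0.0309
finger_force: 36.1
```

```bash
python3 - <<'E'
from h import *
s=rel(); m,im=snap('wrist','w12')
h=cv2.cvtColor(im,cv2.COLOR_RGB2HSV)
g=((h[...,0]>45)&(h[...,0]<85)&(h[...,1]>90)).astype(np.uint8)
for r in (125,260):
    x=np.flatnonzero(g[r,220:420])+220; print(r,x.min(),x.max(),end=' | ')
print('top row',np.flatnonzero(g[:,280]).min())
E
```

```text
t 13.6 pos [ 0.5029 -0.1533  0.0383] yaxis deg 25.09 F [ 2.6 -0.  -3.8] w 0.0309 q6 -0.95
u mm -2.7 n mm -0.5 underside z 14.0 Fu 1.1 Tq [ 0.05 -0.45 -0.15]
125 275 358 | 260 278 355 | top row 113
```

View pics/w12.png

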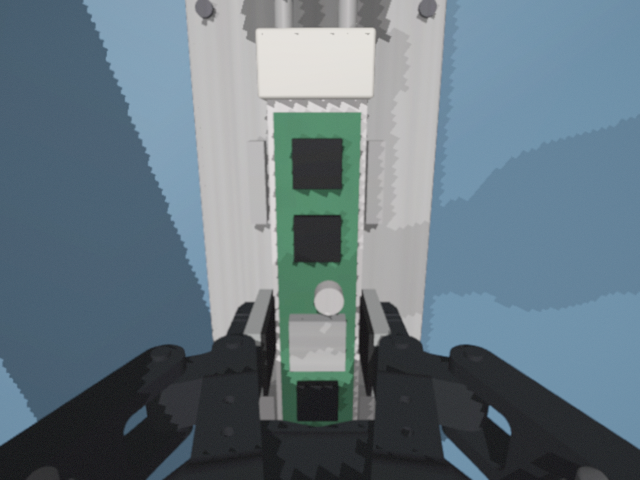

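The module sits between the lugs and against the far stop (its inner top edge at row ~97, columns 258–375). Next I work out the far stop's deflection.

```bash
python3 - <<'E'
from h import *
s=rel(); m=optics.camera_model('wrist')
im=cv2.imread('pics/w12.png',0); print(im[24:36,317],im[90:112,317])
P=ray(m,[[262,97.5],[317,98],[372,97.5],[317,28.5]],.034)[:,:2]; print(((P-C)@U*1e3).round(1),((P-C)@N*1e3).round(1))
E
```

```text
t 13.65 pos [ 0.5029 -0.1533  0.0383] yaxis deg 25.09 F [ 2.8 -0.5 -4.1] w 0.031 q6 -0.95
u mm -2.8 n mm -0.5 underside z 14.0 Fu 1.7 Tq [ 0.13 -0.45 -0.17]
[102 102 100 143 205 220 224 226 226 226 226 226] [223 222 222 223 222 212 194 166 136 141 151 150 151 150 160 191 213 216
 216 215 216 206]
[ -81.   -80.8  -80.9 -100.3] [-16.9   0.   17.    0.1]
```

Emit:
{"fn": "servo_tool", "kwargs": {
  "motion": [
    [[0.5,-1.1,0],0,0.2],
    [[0.5,-1.1,-0.5],0,0.2],
    [[0.5,-1.1,-0.5],0,0.2],
    [[0.5,-1.1,-0.5],0,0.2]
  ]
}}

```text
time: 13.98
ee_pos: [0.5034, -0.1545, 0.0383]
orientation: [-1.685, -2.651, 0.0]
ft_force: [0.2, 0.5, 0.3]
grip_width: 0.0309
finger_force: 36.6
```

Emit:
{"fn": "servo_tool", "kwargs": {
  "motion": [
    [[0,0,0],0,0.4],
    [[0,0,0],0,0.5],
    [[0,0,0],0,0.7],
    [[0,0,0],0,0.8],
    [[0,0,0],0,0.8],
    [[0,0,0],0,0.8]
  ]
}}

```text
time: 14.48
ee_pos: [0.5037, -0.1545, 0.0382]
orientation: [-1.686, -2.651, 0.0]
ft_force: [-0.5, 0.5, 0.2]
grip_width: 0.0678
finger_force: 0.0
```

Emit:
{"fn": "servo_tool", "kwargs": {
  "motion": [
    [[0,0,10],0,0.8],
    [[0,0,30],0,0.8],
    [[0,0,60],0,0.8],
    [[0,0,100],0,0.8],
    [[0,0,140],0,0.8],
    [[0,0,170],0,0.8],
    [[0,0,170],0,0.8],
    [[0,0,170],0,0.8]
  ]
}}

```text
time: 15.15
ee_pos: [0.5048, -0.155, 0.2111]
orientation: [1.682, 2.646, 0.0]
ft_force: [0.6, -0.6, -0.4]
grip_width: 0.0681
finger_force: 0.0
```

Emit:
{"fn": "servo_tool", "kwargs": {
  "motion": [
    [[0,0,0],0,0.8],
    [[0,0,0],0,0.8],
    [[0,0,0],0,0.8],
    [[0,0,0],0,0.8]
  ]
}}

```text
time: 15.48
ee_pos: [0.5031, -0.1541, 0.2068]
orientation: [-1.684, -2.649, 0.0]
ft_force: [-0.4, 0.7, 1.0]
grip_width: 0.0686
finger_force: 0.0
```

```bash
python3 - <<'E'
from h import *
s=rel(); m,im=snap('wrist','w13')
import pickle; pickle.dump(m,open('w13.pkl','wb'))
g=im.astype(int).min(2)
c0=proj(m,np.array([[*(C+U*d),.034] for d in (-100,-80,0,80,100)])*1) if 0 else proj(m,[[*(C+U*d/1e3),.034] for d in (-101,-80,0,80,101)])
print(c0.round(1).tolist())
for side in (-1,1):
    # sample along stage axis at lateral +-9 and 0 on z=.034
    for n in (-8,8):
        ds=np.arange(72,108,1.); px=proj(m,[[*(C+U*side*d/1e3+N*n/1e3),.034] for d in ds])
        print(side,n,[(int(d),int(g[int(round(p[1])),int(round(p[0]))])) for d,p in zip(ds,px) if 0<=p[1]<479.4])
h=cv2.cvtColor(im,cv2.COLOR_RGB2HSV); gr=((h[...,0]>45)&(h[...,0]<85)&(h[...,1]>90)).astype(np.uint8)
c=max(cv2.findContours(cv2.morphologyEx(gr,3,np.ones((25,25))),0,2)[0],key=cv2.contourArea)
b=ray(m,cv2.boxPoints(cv2.minAreaRect(c)),.031)[:,:2]; print('board u',((b-C)@U*1e3).round(1),'n',((b-C)@N*1e3).round(1))
E
```

```text
t 15.48 pos [ 0.5031 -0.1541  0.2068] yaxis deg 25.09 F [-0.4  0.7  1. ] w 0.0686 q6 -0.95
u mm -1.9 n mm -0.6 underside z 182.5 Fu -0.8 Tq [-0.02  0.02  0.01]
[[317.5, 83.4], [317.5, 114.4], [317.6, 222.3], [317.6, 315.9], [317.6, 338.3]]
-1 -8 [(72, 85), (73, 85), (74, 84), (75, 93), (76, 204), (77, 217), (78, 181), (79, 153), (80, 195), (81, 213), (82, 218), (83, 218), (84, 218), (85, 218), (86, 218), (87, 219), (88, 219), (89, 220), (90, 220), (91, 219), (92, 220), (93, 220), (94, 220), (95, 220), (96, 220), (97, 216), (98, 212), (99, 208), (100, 164), (101, 146), (102, 147), (103, 145), (104, 145), (105, 144), (106, 145), (107, 145)]
-1 8 [(72, 88), (73, 86), (74, 88), (75, 92), (76, 192), (77, 205), (78, 160), (79, 144), (80, 189), (81, 213), (82, 217), (83, 217), (84, 217), (85, 217), (86, 218), (87, 218), (88, 218), (89, 219), (90, 219), (91, 219), (92, 219), (93, 220), (94, 220), (95, 220), (96, 220), (97, 220), (98, 221), (99, 212), (100, 187), (101, 179), (102, 180), (103, 179), (104, 179), (105, 180), (106, 180), (107, 179)]
1 -8 [(72, 95), (73, 82), (74, 81), (75, 92), (76, 185), (77, 197), (78, 184), (79, 175), (80, 196), (81, 215), (82, 217), (83, 216), (84, 216), (85, 215), (86, 216), (87, 215), (88, 215), (89, 215), (90, 214), (91, 215), (92, 215), (93, 215), (94, 214), (95, 214), (96, 215), (97, 213), (98, 214), (99, 210), (100, 188), (101, 161), (102, 153), (103, 153), (104, 154), (105, 153), (106, 155), (107, 155)]
1 8 [(72, 81), (73, 82), (74, 86), (75, 98), (76, 187), (77, 198), (78, 185), (79, 176), (80, 198), (81, 215), (82, 216), (83, 216), (84, 215), (85, 215), (86, 216), (87, 215), (88, 214), (89, 214), (90, 214), (91, 214), (92, 214), (93, 214), (94, 214), (95, 212), (96, 214), (97, 214), (98, 213), (99, 209), (100, 184), (101, 168), (102, 173), (103, 176), (104, 176), (105, 176), (106, 176), (107, 176)]
board u [-74.8 -74.7  75.2  75.2] n [-12.8  12.8  14.5 -14.7]
```

Both stops sit at ±80 mm, the board ends are at −74.8 and +75.2 mm, and the robot is clear. Handing in.

```bash
python3 -c "
from plant import robot
print(robot.close_job())"
```

```text
the job is handed in; nothing more can be done
None
```

The job is handed in at about 15.5 s: I drew the module from the sleeve, laid it on the mat, regripped it by its middle and loaded it on the stage. The last wrist view put it flat, board up, between the lugs and centred to within about 1 mm, with each stop pushed back about 4 mm.

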